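# Dock the tote and draw the fuse cassette

## Robot

A 6-joint arm with a two-finger parallel gripper is mounted at the origin on the work surface. World frame = base frame: x ahead of the robot, y to its left, z up, the work surface at z = 0. Lengths are in m, angles in rad, forces in N, time in s.
With the tool pointing down it reaches from about 0.325 to 0.85 m from the base axis. Payload 15.5 kg.
Tool frame: the origin (TCP) lies between the finger pads; the fingertips stand 8 mm ahead of it and the grasp point (between the pads) lies 11 mm behind it; y points along the fingers, x is the direction in which the jaws open and shut, and the axes are right-handed (so a half turn about y gives the same grasp; the last joint's range is limited). The gripper opens to 91 mm and grips with 3 to 60 N. Pads are 32 mm wide; open, the fingers measure 118 mm over their backs; the gripper's body (76 mm by 178 mm) begins 60 mm behind the grasp point.
Start: joints at [1.063, 0.494, 1.345, -0, 1.302, -0.096], TCP at [0.25, 0.573, 0.183] pointing down, gripper open.
Joint ranges: [-2.91, 2.91], [-0.82, 2.16], [0.22, 2.67], [-1.22, 4.37], [0.12, 2.79], [-3.08, 3.08]. Speed limits (rad/s): [1.89, 1.89, 2.57, 3.01, 3.01, 3.01].

## Interface

Orientations are given as a rotation vector (axis times angle).
In Python, from plant import observe, get_image, finish_job, boxes_of, regions_of, mark_of gives the robot as it stands.
- The arm moves only by the tool move_arm, never from a script. Its argument "motion" is a list that holds one entry, the list of rows, each a list of 6 numbers: the shift along the world's x, y, z in cm, then the turn, a rotation vector about the world's x, y, z in rad. A call has exactly 5 rows; each row is the pose to reach, as a shift and turn from the pose commanded when the call began; what a row does not reach only later rows make up. A row lasts 1/12 s, in which the tool goes at most 41.7 mm and 7.16 degrees, less where a joint would pass 70% of its speed; a pose out of reach is approached as far as the arm can. A call with a gripper value outside its range is refused whole. "jaw" is the opening, from 0 (shut) to 1 (fully open), set as the call begins (left out, the last holds). The fingers move at their own pace and stop on an object; "newtons" is the grip in N (left out, the last holds). Time passes only in rows, so rows that repeat a pose let the fingers close, or fill a call up. It gives the time, the measured TCP pose, the force and the opening at its end, in the units of the state.
- observe(): the state, without advancing time (a new reading comes with each control period).
- get_image(name): name is "side" or "top"; returns a dict with "frame" (384x512x3 uint8, red, green, blue), "depth" (384x512 float32, m along the optical axis (not along the pixel's ray), 0 where there is no reading), "mtx" (3x3 intrinsics, pixels), "rvec" (rotation vector, rad) and "tvec" (3), from world to camera coordinates, as OpenCV has them. Camera axes: x right, y down, z forward; pixel columns grow to the right and rows downward; lengths in m; the calibration is good to about 2 mm. A picture is of the moment at which its call begins.
- finish_job(): hands the job in, once; it reports no verdict.
Trained networks look in a picture, given as the dict that the camera call returned (one of the last four; its "shot" number tells which), for a name from the list of things; names that differ only in an ending like _2 or _b are one class to them, and where a whole thing is asked for, a point or a joint stands for the part that bears it (a point fixed in the world has none). Each returns a list of dicts, best first, with "confidence" (0 to 1); they miss things now and then, are a little off and sometimes report something else, mostly with a low value. They report only what shows in the picture. A call takes as long as a camera call.
- boxes_of(picture, query): "centre" ([column, row] in pixels, amid what is visible of it).
- regions_of(picture, query): "pixels" (384x512 bool, what is visible of it) and "centre" ([column, row] in pixels, amid what is visible of it).
- mark_of(picture, query): "centre" ([column, row] in pixels: a listed point, or the origin of a listed thing).
The state is a dict: "clock": time; "joint_pos": joint angles; "qvel": joint speeds; "tau": joint torques, N m; "tcp_pos": TCP position; "orientation": TCP orientation; "wrist_force": force on the tool from outside, world axes, zero at the start; "torque": the same for the moment, N m; "grip_width": finger opening in m.
Only numpy, scipy, OpenCV 4.12 (cv2) and the standard library are available. Lean on these libraries where they do the work, as an engineer would, in place of code of your own. Each camera call takes 0.05 s, during which the arm holds its last target.

## Task

At the repair bench, push the tote with the power-supply chassis along the rollers until it is fully home against the end stop of the service bay, leaving the cassette latched in it. Then pinch the two side catches of the fuse cassette together, lift the cassette upright out of its well, and finish still holding it in the fingers by its catches, still, with its underside about 10 cm above the top of the chassis; do not put it down. The tote stays home on the rollers, and the meter, the wire spool and the screw tray are left where they are.

Things in the scene. Friction and masses are not known exactly. Their poses are not given: they have to be found in the camera images.
- bay_home (a point): Point fixed on the track where point tote_base lies when the tote is fully home; height 34 mm, level with the roller tops. Its x axis is the push direction into the bay, y is across the track, z up. The fixed end stop's near face is at x = +85 mm, its top 42 mm above the rollers. The open entry end of the track is at x = -300 mm.
- track: Aluminium roller track fixed to the bench, 400 x 156 mm, free-turning steel rollers between side guides that rise 12 mm above them (tote has 3 mm play each side). The last 150 mm is the bay: grey cheeks 168 mm wide over all, 28 mm above the rollers, with lips that hold the tote's flange down (2.5 mm play). Origin on the bench, 100 mm along -x from bay_home; same axes.
- tote_base (a point): Centre of the tote's underside; x is the push direction. Its rear end wall, to push on, is flat at x = -85 mm, 100 mm wide, rising to 46 mm above the rollers; fingers have room on the track behind it. The flat chassis top is 50 mm above this point. It starts 110 to 180 mm short of home.
- tote: Loose grey plastic tray, 170 mm long (x), bottom flange 134 mm wide and 6 mm thick, side walls at y = +-55 mm, 36 mm high, holding an aluminium chassis (154 x 96 mm) with the cassette's well in the middle. About 0.65 kg; rolls with 1 to 2 N and stops soon after it is let go. Same origin and axes as tote_base.
- cassette_center (a point): Centre, half-way up, of the fuse cassette; y runs from catch to catch, across the track, z up. Underside 31 mm below, top 31 mm above. Seated it is 59.5 mm above tote_base, over its middle, and 40.5 mm of the cassette stands above the chassis top. The catches' flat outer faces are at y = +-30 mm, 24 mm wide along x; pinch them above the chassis top, where nothing stands beside them.
- cassette: Loose black plastic block, 44 (x) x 34 (y) x 62 mm, about 0.2 kg, with an upright sprung grey catch plate 5 mm thick at each y side, as tall as the block. A tooth at each catch's foot hooks under a lip of the well: it cannot be drawn until both are pinched in (60 mm over both, 48 mm fully in); then it lifts straight up, carried by the catches. Origin: centre of the underside.
- catch_l (a joint): Travel of the catch at the cassette's +y side towards its middle, m: 0 sprung out (latched), 0.006 fully in (stop); the tooth is free of the lip from about 0.0045. Spring: 2 N at 0, 5 N at 0.006.
- catch_r (a joint): The same for the catch at the -y side.
- meter: Bystander: black hand-held multimeter lying flat, 130 x 72 x 40 mm, beside the far side of the track; origin under its centre.
- spool: Bystander: metal wire spool standing on end, 54 mm diameter, 36 mm high, beside the far side of the bay; origin under its centre.
- screw_tray: Bystander: open steel screw tray, 100 x 70 x 25 mm, beside the robot's side of the track; origin under its centre.

How it is judged:
By the outcome, as a careful person would: the job done as asked, in the order asked, and still so for the second after the job is handed in, while the arm keeps its last pose, push and grip.
It also fails if it takes over 48 s, if anything falls off the work surface, if the arm or the gripper's body presses on something with over 40 N, if the wrist force passes 120 N, or if a joint passes its speed limit or range.

## Working session

There is one attempt and no reset: what is moved stays moved. The work goes in short steps, Python scripts to look and compute and a tool call to move; the robot and the scene stay as the last step left them, time stands still between calls to the robot, and variables do not carry over. Pictures are saved under pics/ and viewed, and the job is handed in when it is done.

Besides the shell and the picture viewer there is one more tool, called after "Request:" by a JSON object that holds its "method" and its "body", one argument or row to a line. move_arm: Moves the arm, as the interface text tells. Its arguments: {"type":"object","properties":{"motion":{"type":"array","items":{"type":"array","items":{"type":"array","items":{"type":"number"}}}},"jaw":{"type":"number"},"newtons":{"type":"number"}},"required":["motion"]}

```bash
mkdir -p pics
cat > h.py <<'E'
import numpy as np, cv2
from plant import *
np.set_printoptions(precision=4,suppress=True)
def save(p,n,marks=()):
    im=cv2.cvtColor(p['frame'],cv2.COLOR_RGB2BGR).copy()
    for m in marks: cv2.circle(im,(int(m[0]),int(m[1])),4,(0,0,255),1)
    cv2.imwrite(f'pics/{n}.png',im)
def cam(p):
    R=cv2.Rodrigues(np.array(p['rvec'],float))[0];t=np.array(p['tvec'],float).ravel();return np.array(p['mtx']),R,t
def onz(p,px,z):
    K,R,t=cam(p);d=R.T@np.linalg.solve(K,[px[0],px[1],1]);c=-R.T@t
    return c+d*(z-c[2])/d[2]
def cloud(p):
    K,R,t=cam(p);D=p['depth'];v,u=np.mgrid[:D.shape[0],:D.shape[1]]
    P=np.stack([(u-K[0,2])/K[0,0]*D,(v-K[1,2])/K[1,1]*D,D],-1)
    return (P-t)@R, D>0
def proj(p,X):
    return cv2.projectPoints(np.array(X,float).reshape(-1,3),np.array(p['rvec'],float),np.array(p['tvec'],float),np.array(p['mtx'],float),None)[0].reshape(-1,2)
E
python3 - <<'E'
from h import *
o=observe();print(o)
for n in ('side','top'):
    p=get_image(n);ms=[]
    for q,z in (('bay_home',.034),('tote_base',.034),('cassette_center',.0935),('track',0),('meter',0),('spool',0),('screw_tray',0),('cassette',.0625)):
        r=mark_of(p,q)
        for d in r[:2]:
            print(n,q,round(d['confidence'],2),np.array(d['centre']),onz(p,d['centre'],z));
        if r: ms.append(r[0]['centre'])
    K,R,t=cam(p);print('cam',-R.T@t)
    save(p,n+'0',ms)
E
```

```text
{'clock': 0.0, 'joint_pos': array([ 1.0635,  0.4942,  1.3461, -0.    ,  1.3025, -0.0955]), 'qvel': array([-0.001 ,  0.    , -0.0003, -0.0008, -0.0007, -0.0002]), 'tau': array([  0.004 , -87.884 , -38.1833,   0.0713,   0.0538,  -0.0001]), 'tcp_pos': array([0.25  , 0.5724, 0.1819]), 'orientation': array([-1.3769, -0.8999,  0.9017]), 'wrist_force': array([-0.2094, -0.1034,  0.0775]), 'torque': array([-0.0099, -0.0126, -0.0165]), 'grip_width': 0.09135219420695477}
side bay_home 0.72 [212.4 262.5] [0.5804 0.1393 0.034 ]
side cassette_center 0.64 [264.1 202.5] [0.5667 0.0008 0.0935]
side track 0.94 [256.6 249.3] [0.5619 0.0326 0.    ]
side meter 0.83 [216.8 200.4] [ 0.7477 -0.0555  0.    ]
side spool 0.66 [167.7 242.6] [0.7223 0.1239 0.    ]
side screw_tray 0.7 [295.1 305.1] [0.4257 0.1084 0.    ]
side cassette 0.81 [263.3 216.6] [0.5659 0.0044 0.0625]
side cassette 0.29 [264.  225.4] [0.548  0.027  0.0625]
cam [0.2324 0.4717 0.472 ]
top bay_home 0.78 [188.4 185.9] [0.5871 0.1346 0.034 ]
top tote_base 0.63 [252.2 198.5] [ 0.5641 -0.0013  0.034 ]
top tote_base 0.2 [253.1 196.8] [ 0.5678 -0.0032  0.034 ]
top cassette_center 0.63 [253.9 192.6] [ 0.5727 -0.0018  0.0935]
top cassette_center 0.35 [252.9 198.9] [ 0.5603 -0.0002  0.0935]
top meter 0.59 [276.4 120.5] [ 0.745  -0.0534  0.    ]
top spool 0.81 [200.7 123.9] [0.7305 0.1173 0.    ]
top screw_tray 0.61 [202.5 259.6] [0.4291 0.1026 0.    ]
top cassette 0.71 [255.1 197. ] [ 0.5658 -0.006   0.0625]
cam [0.526  0.0305 0.7753]
```

View pics/top0.png

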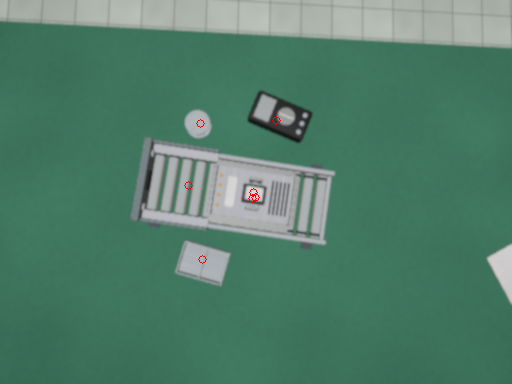

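View pics/side0.png

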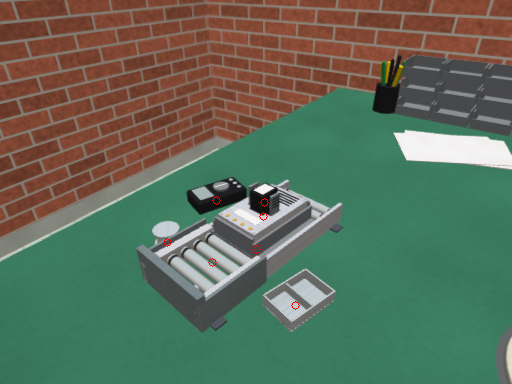

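Run:
```python
from h import *
p=get_image('top')
X,ok=cloud(p)
for q,lo,hi in (('track',.02,.09),('tote',.03,.1),('cassette',.1,.14)):
    for r in regions_of(p,q)[:1]:
        m=r['pixels']&ok; P=X[m]
        h,e=np.histogram(P[:,2],bins=np.arange(-.01,.15,.005));print(q,r['confidence'],m.sum(),dict(zip((e[:-1]*1000).round().astype(int).tolist(),h.tolist())))
Z=X[...,2]
def rect(m,n):
    P=X[m&ok][:,:2].astype(np.float32)
    c,s,a=cv2.minAreaRect(P);print(n,len(P),c,s,a)
roi=np.zeros(Z.shape,bool);roi[125:260,120:345]=1
rect(roi&(Z>.079)&(Z<.089),'chassis top')
rect(roi&(Z>.069)&(Z<.079)&(X[...,1]>.19),'stop')
rect(roi&(Z>.040)&(Z<.052),'guides')
rect(roi&(Z>.057)&(Z<.066),'cheeks')
rect(roi&(Z>.115)&(Z<.135),'cassette')
rect(roi&(Z>.03)&(Z<.09),'all')
# yaw by PCA of chassis
big=cv2.resize(cv2.cvtColor(p['frame'],cv2.COLOR_RGB2BGR)[130:260,125:345],None,fx=3.5,fy=3.5,interpolation=cv2.INTER_CUBIC);cv2.imwrite('pics/topz.png',big)
z=np.clip((Z[130:260,125:345]+.0)/.14*255,0,255).astype(np.uint8)
cv2.imwrite('pics/topd.png',cv2.applyColorMap(cv2.resize(z,None,fx=3.5,fy=3.5,interpolation=0),cv2.COLORMAP_JET))
```

```text
track 0.94 8915 {-10: 0, -5: 342, 0: 265, 5: 20, 10: 14, 15: 98, 20: 466, 25: 1253, 30: 2727, 35: 136, 40: 555, 45: 1344, 50: 341, 55: 194, 60: 386, 65: 82, 70: 359, 75: 333, 80: 0, 85: 0, 90: 0, 95: 0, 100: 0, 105: 0, 110: 0, 115: 0, 120: 0, 125: 0, 130: 0, 135: 0, 140: 0}
tote 0.84 4662 {-10: 0, -5: 2, 0: 1, 5: 0, 10: 0, 15: 1, 20: 2, 25: 3, 30: 10, 35: 637, 40: 148, 45: 2, 50: 2, 55: 12, 60: 47, 65: 358, 70: 90, 75: 285, 80: 2898, 85: 157, 90: 0, 95: 0, 100: 0, 105: 0, 110: 0, 115: 0, 120: 7, 125: 0, 130: 0, 135: 0, 140: 0}
cassette 0.98 554 {-10: 0, -5: 0, 0: 0, 5: 0, 10: 0, 15: 0, 20: 0, 25: 0, 30: 0, 35: 0, 40: 0, 45: 0, 50: 0, 55: 1, 60: 9, 65: 2, 70: 1, 75: 6, 80: 4, 85: 4, 90: 11, 95: 25, 100: 8, 105: 6, 110: 6, 115: 10, 120: 409, 125: 52, 130: 0, 135: 0, 140: 0}
chassis top 3163 (0.5861527323722839, 0.06674258410930634) (0.3122066557407379, 0.11078524589538574) 77.87637329101562
stop 692 (0.5975276827812195, 0.2211400270462036) (0.019766047596931458, 0.16753527522087097) 83.18186950683594
guides 2341 (0.5738219618797302, 0.025651484727859497) (0.3857177495956421, 0.15670672059059143) 82.99004364013672
cheeks 643 (0.5788997411727905, 0.0693194717168808) (0.29776492714881897, 0.16798070073127747) 82.96011352539062
cassette 495 (0.5703843235969543, -6.230734288692474e-05) (0.04386330395936966, 0.06032109633088112) 82.21851348876953
all 11606 (0.617146909236908, 0.028156235814094543) (0.40258046984672546, 0.2508639991283417) 84.33086395263672
```

View pics/topz.png

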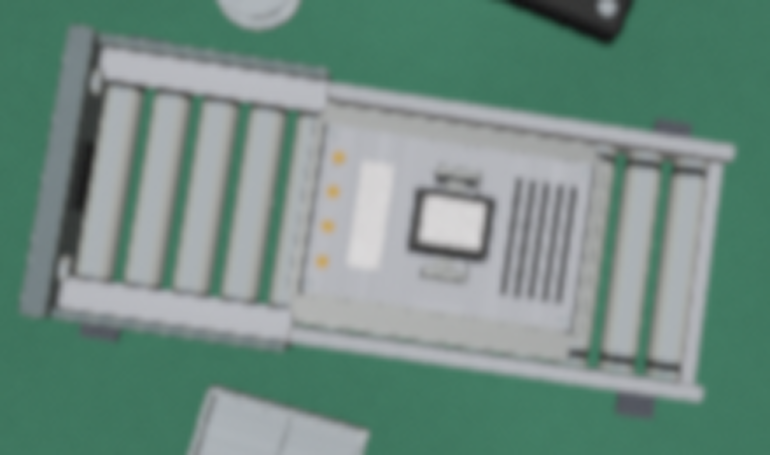

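View pics/topd.png

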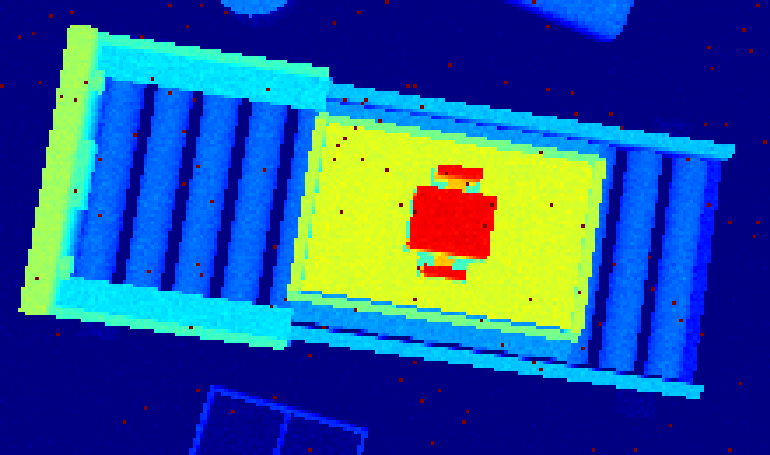

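```bash
cat >> h.py <<'E'
from scipy.spatial.transform import Rotation as Ro
th=np.radians(83.0);u=np.array([np.cos(th),np.sin(th),0]);v=np.array([-np.sin(th),np.cos(th),0])
def turn(o=None):
    o=o or observe();R=Ro.from_rotvec(o['orientation'])
    out=[]
    for s in (1,-1):
        x=s*v;y=np.array([0,0,-1.]);z=np.cross(x,y)
        out.append((Ro.from_matrix(np.c_[x,y,z])*R.inv()).as_rotvec())
    return out
E
python3 - <<'E'
from h import *
o=observe();print(Ro.from_rotvec(o['orientation']).as_matrix(),turn(o),o['clock'])
b=np.array([.5704,0,0]);print(b-85*u/1000,b-(85+16+25)*u/1000)
E
```

```text
[[ 0.4002 -0.     -0.9164]
 [ 0.9164 -0.      0.4002]
 [-0.     -1.      0.    ]] [array([ 0.    , -0.    ,  1.8604]), array([-0.    , -0.    , -1.2812])] 1.1
[ 0.56   -0.0844  0.    ] [ 0.555  -0.1251  0.    ]
```

Request:
{"method": "move_arm", "body": {
  "motion": [
    [[1.5, -3.5, 0, 0, 0, -0.064], [3, -7, 0, 0, 0, -0.128], [4.5, -10.6, 0, 0, 0, -0.192], [6, -14.1, 0, 0, 0, -0.256], [7.6, -17.7, 0, 0, 0, -0.32]]
  ],
  "jaw": 0.35,
  "newtons": 20
}}

```text
clock: 1.52
tcp_pos: [0.3263, 0.3943, 0.1826]
orientation: [-1.47, -0.654, 0.653]
wrist_force: [1.6, 0.3, 0.6]
grip_width: 0.061
```

Request:
{"method": "move_arm", "body": {
  "motion": [
    [[1.5, -3.5, 0, 0, 0, -0.064], [3, -7, 0, 0, 0, -0.128], [4.5, -10.6, 0, 0, 0, -0.192], [6, -14.1, 0, 0, 0, -0.256], [7.6, -17.7, 0, 0, 0, -0.32]]
  ]
}}

```text
clock: 1.93
tcp_pos: [0.4025, 0.2171, 0.1827]
orientation: [-1.533, -0.405, 0.404]
wrist_force: [0.9, 0.7, 0.1]
grip_width: 0.0324
```

Request:
{"method": "move_arm", "body": {
  "motion": [
    [[1.5, -3.5, 0, 0, 0, -0.064], [3, -7, 0, 0, 0, -0.128], [4.5, -10.6, 0, 0, 0, -0.192], [6, -14.1, 0, 0, 0, -0.256], [7.6, -17.7, 0, 0, 0, -0.32]]
  ]
}}

```text
clock: 2.35
tcp_pos: [0.4785, 0.0399, 0.1828]
orientation: [-1.565, -0.154, 0.153]
wrist_force: [2.4, 1.1, 1.4]
grip_width: 0.0319
```

Request:
{"method": "move_arm", "body": {
  "motion": [
    [[1.5, -3.5, 0, 0, 0, -0.064], [3, -7, 0, 0, 0, -0.128], [4.5, -10.6, 0, 0, 0, -0.192], [6, -14.1, 0, 0, 0, -0.256], [7.5, -17.7, 0, 0, 0, -0.32]]
  ]
}}

```text
clock: 2.77
tcp_pos: [0.5536, -0.1372, 0.1826]
orientation: [-1.569, 0.097, -0.098]
wrist_force: [1.1, 0.3, 0.2]
grip_width: 0.0319
```

Request:
{"method": "move_arm", "body": {
  "motion": [
    [[0, 0, -3, 0, 0, 0], [0, 0, -6, 0, 0, 0], [0, 0, -9, 0, 0, 0], [0, 0, -11.5, 0, 0, 0], [0, 0, -12.2, 0, 0, 0]]
  ]
}}

```text
clock: 3.18
tcp_pos: [0.5511, -0.1347, 0.0572]
orientation: [-1.567, 0.099, -0.092]
wrist_force: [-1.4, 0.5, -0.4]
grip_width: 0.0319
```

Run:
```python
from h import *
p=get_image('side');save(p,'s1');o=observe()
q=get_image('top');save(q,'t1')
print(o['tcp_pos'],turn(o),o['clock'])
d=np.array([.5704,0,.0])-o['tcp_pos'];print('along',d@u,'across',d@v)
```

```text
[ 0.5514 -0.1347  0.0578] [array([ 0.0069, -0.0025,  3.1406]), array([-0.0016, -0.0044, -0.001 ])] 3.2333
along 0.1360207618542944 across -0.0024148090952988395
```

View pics/t1.png

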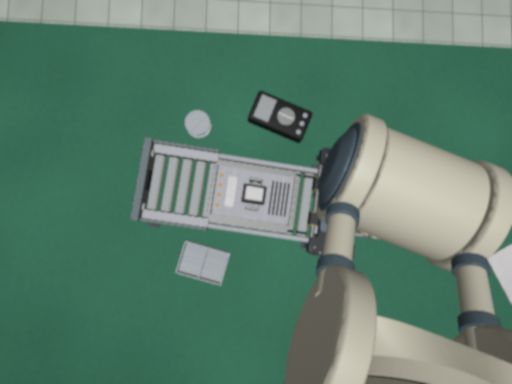

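View pics/s1.png

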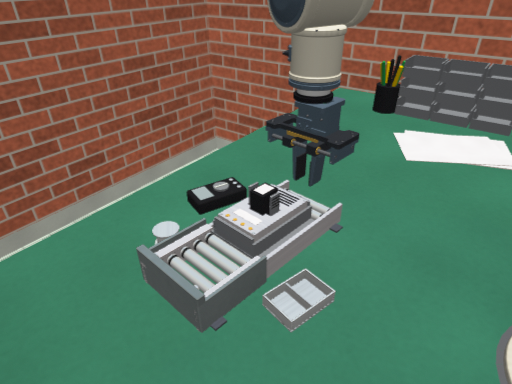

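Run:
```python
from h import *
p=get_image('side');o=observe();t=o['tcp_pos']
print(proj(p,[t+[0,0,-.008],t+[0,0,.011]+.016*v,t-.016*v-[0,0,.008]]))
big=cv2.resize(cv2.cvtColor(p['frame'],cv2.COLOR_RGB2BGR)[100:270,200:380],None,fx=3.5,fy=3.5);cv2.imwrite('pics/s1z.png',big)
```

```text
[[304.425  192.5168]
 [310.9197 187.6996]
 [298.7215 189.977 ]]
```

View pics/s1z.png

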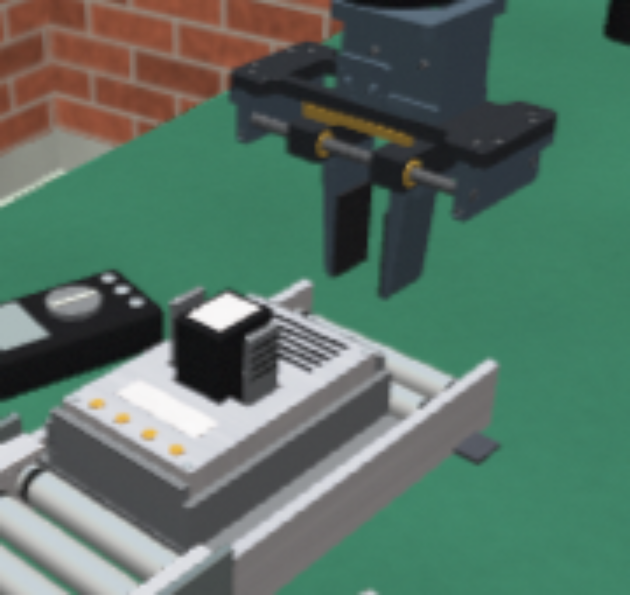

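Run:
```python
from h import *
p=get_image('side');o=observe();t=o['tcp_pos'];print(t,o['clock'],o['wrist_force'])
X,ok=cloud(p)
for c,r in ((296,170),(296,176),(300,165),(313,170),(310,181),(312,175),(318,165)): print(c,r,X[r,c],ok[r,c], (X[r,c]-t)@u,(X[r,c]-t)@v)
m=ok&(X[...,1]<-.1)&(X[...,1]>-.18)&(X[...,0]>.5)&(X[...,0]<.62)&(X[...,2]>.02)
mm=np.zeros_like(m);mm[140:200,285:330]=1;P=X[m&mm]
print(np.percentile(P[:,2],[0,1,2,5,10,50]))
```

```text
[ 0.554  -0.1355  0.0618] 3.3833 [-0.2448  0.6168  0.4025]
296 170 [ 0.5706 -0.122   0.11  ] True 0.015442522607023121 -0.014866120590682892
296 176 [ 0.572  -0.1259  0.0931] True 0.01173170366064018 -0.01665864895958299
300 165 [ 0.5693 -0.1355  0.1167] True 0.001806771618697725 -0.015168862855026244
313 170 [ 0.5276 -0.1159  0.126 ] True 0.01616731396039155 0.028628629242569634
310 181 [ 0.5308 -0.1132  0.1003] True 0.019282384023063388 0.025736731955635646
312 175 [ 0.528  -0.1144  0.1149] True 0.017746435404250003 0.028333410096702375
318 165 [ 0.5252 -0.1318  0.1315] True 0.00011030820864133193 0.02903106292177316
[0.0215 0.0307 0.0313 0.0332 0.0958 0.1359]
```

Run:
```python
from h import *
p=get_image('side');o=observe();t=o['tcp_pos'];print(t,o['clock'],o['joint_pos'],o['orientation'])
X,ok=cloud(p)
for r in range(140,200,4):
    print(r,[tuple((X[r,c]*1000).round().astype(int).tolist()) for c in (296,300,308,312,316)])
K,R,tt=cam(p);print(K)
# fixed known heights check: stop top .076, roller .034, bench 0
for c,r in ((265,187),(200,300),(240,207),(300,290),(350,250)): print(c,r,X[r,c])
```

```text
[ 0.5542 -0.1356  0.0622] 3.4333 [-0.3445  0.561   1.6151 -0.      0.963  -0.2237] [-1.5694  0.0931 -0.0967]
140 [(564, -103, 187), (573, -136, 173), (537, -103, 194), (532, -109, 193), (522, -107, 196)]
144 [(575, -122, 169), (554, -103, 181), (531, -93, 191), (523, -93, 193), (517, -98, 193)]
148 [(575, -124, 159), (572, -136, 156), (532, -95, 182), (522, -92, 185), (517, -98, 184)]
152 [(574, -124, 150), (570, -134, 148), (232, 472, 472), (520, -91, 178), (517, -100, 175)]
156 [(573, -123, 142), (569, -133, 139), (695, -407, -4), (532, -114, 157), (526, -121, 156)]
160 [(571, -120, 134), (570, -135, 129), (678, -377, -1), (531, -115, 148), (526, -122, 146)]
164 [(572, -122, 124), (572, -140, 116), (666, -357, -2), (530, -113, 140), (527, -125, 136)]
168 [(572, -123, 114), (570, -138, 108), (541, -119, 125), (529, -114, 131), (527, -128, 126)]
172 [(571, -123, 105), (570, -139, 98), (539, -117, 117), (530, -116, 121), (528, -131, 115)]
176 [(571, -125, 94), (650, -285, -3), (538, -115, 109), (529, -116, 111), (528, -134, 104)]
180 [(646, -257, -2), (639, -267, -4), (536, -115, 100), (531, -122, 99), (604, -290, -3)]
184 [(636, -241, -3), (627, -247, -3), (610, -259, -3), (602, -265, -3), (593, -272, -3)]
188 [(625, -223, -3), (617, -230, -3), (600, -241, -3), (593, -249, -4), (582, -251, -2)]
192 [(615, -206, -3), (606, -210, -2), (589, -221, -1), (581, -228, -2), (573, -233, -1)]
196 [(538, -71, 82), (570, -147, 31), (580, -207, -3), (572, -212, -2), (563, -216, -1)]
[[357.8484   0.     254.8341]
 [  0.     357.8484 200.344 ]
 [  0.       0.       1.    ]]
265 187 [ 0.5715 -0.0087  0.122 ]
200 300 [0.5143 0.2344 0.0677]
240 207 [0.6059 0.0268 0.0817]
300 290 [0.436  0.0751 0.0005]
350 250 [ 0.4121 -0.0809 -0.0046]
```

Request:
{"method": "move_arm", "body": {
  "motion": [
    [[0, 0, -0.2, 0, 0, 0], [0, 0, -0.5, 0, 0, 0], [0, 0, -0.8, 0, 0, 0], [0, 0, -0.8, 0, 0, 0], [0, 0, -0.8, 0, 0, 0]]
  ]
}}

```text
clock: 3.85
tcp_pos: [0.553, -0.1352, 0.0524]
orientation: [-1.569, 0.095, -0.095]
wrist_force: [-0.2, -0.3, -0.1]
grip_width: 0.0317
```

Run:
```python
from h import *
p=get_image('side');o=observe();t=o['tcp_pos'];print(t,o['clock'],o['joint_pos'],o['orientation'])
X,ok=cloud(p)
for r in range(164,208,4):
    print(r,[tuple((X[r,c]*1000).round().astype(int).tolist()) for c in (296,300,308,312,316)])
save(p,'s2')
q=get_image('top');X,ok=cloud(q);Z=X[...,2]
m=ok&(abs((X-t)@u)<.06)&(abs((X-t)@v)<.1)&(Z>.09)&(Z<.35)
print(np.histogram(Z[m],bins=np.arange(.09,.36,.01)))
```

```text
[ 0.5531 -0.1352  0.0525] 3.9 [-0.3447  0.5744  1.6235  0.      0.9438 -0.2236] [-1.5686  0.0952 -0.0949]
164 [(570, -120, 125), (569, -135, 119), (668, -360, -3), (530, -114, 140), (525, -122, 138)]
168 [(570, -120, 116), (569, -136, 109), (654, -336, -2), (529, -113, 132), (526, -125, 127)]
172 [(570, -122, 105), (569, -137, 99), (538, -116, 118), (529, -115, 121), (526, -127, 117)]
176 [(570, -123, 95), (568, -136, 90), (537, -115, 109), (528, -114, 113), (526, -129, 106)]
180 [(571, -126, 83), (637, -264, -2), (536, -115, 100), (528, -116, 102), (527, -132, 95)]
184 [(635, -239, -2), (626, -244, -1), (536, -115, 91), (530, -122, 89), (592, -269, -2)]
188 [(624, -222, -2), (615, -226, -1), (600, -241, -3), (591, -246, -2), (583, -252, -2)]
192 [(615, -206, -3), (606, -211, -2), (589, -221, -1), (582, -230, -3), (573, -234, -2)]
196 [(539, -72, 81), (571, -148, 31), (581, -208, -4), (572, -213, -3), (564, -218, -2)]
200 [(530, -57, 83), (524, -63, 82), (547, -144, 31), (541, -150, 30), (556, -202, -3)]
204 [(523, -47, 81), (516, -51, 82), (511, -73, 72), (533, -137, 29), (524, -138, 32)]
(array([  4,   0,   0,   0,   0,   0,   0,  22, 197, 184,  47, 421,   0,
         0,   0,   0,  20,  75,   0,   0,   0,   6,   4,   3,   2,   5]), array([0.09, 0.1 , 0.11, 0.12, 0.13, 0.14, 0.15, 0.16, 0.17, 0.18, 0.19,
       0.2 , 0.21, 0.22, 0.23, 0.24, 0.25, 0.26, 0.27, 0.28, 0.29, 0.3 ,
       0.31, 0.32, 0.33, 0.34, 0.35]))
```

View pics/s2.png

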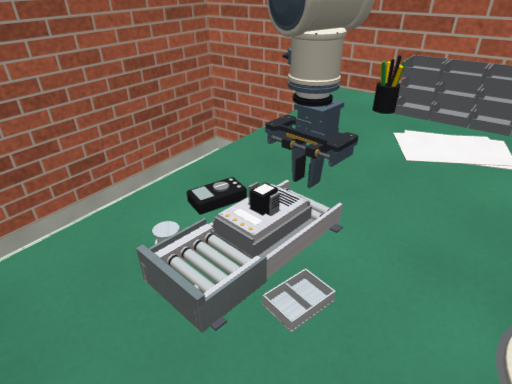

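Request:
{"method": "move_arm", "body": {
  "motion": [
    [[0, 0, -0.2, 0, 0, 0], [0, 0, -0.4, 0, 0, 0], [0, 0, -0.6, 0, 0, 0], [0, 0, -0.8, 0, 0, 0], [0, 0, -0.8, 0, 0, 0]]
  ]
}}

```text
clock: 4.37
tcp_pos: [0.5529, -0.1352, 0.044]
orientation: [-1.568, 0.096, -0.095]
wrist_force: [-0.2, -0.3, 0.6]
grip_width: 0.0318
```

Request:
{"method": "move_arm", "body": {
  "motion": [
    [[0, 0, -0.1, 0, 0, 0], [0, 0, -0.2, 0, 0, 0], [0, 0, -0.3, 0, 0, 0], [0, 0, -0.3, 0, 0, 0], [0, 0, -0.3, 0, 0, 0]]
  ]
}}

```text
clock: 4.78
tcp_pos: [0.5531, -0.1352, 0.0415]
orientation: [-1.569, 0.095, -0.095]
wrist_force: [0.6, -0.5, 0.0]
grip_width: 0.0316
```

Request:
{"method": "move_arm", "body": {
  "motion": [
    [[0, 0, -0.1, 0, 0, 0], [0, 0, -0.2, 0, 0, 0], [0, 0, -0.3, 0, 0, 0], [0, 0, -0.3, 0, 0, 0], [0, 0, -0.3, 0, 0, 0]]
  ]
}}

```text
clock: 5.2
tcp_pos: [0.5531, -0.1352, 0.0384]
orientation: [-1.569, 0.095, -0.095]
wrist_force: [-0.3, 0.1, -0.7]
grip_width: 0.0318
```

Run:
```python
from h import *
p=get_image('side');o=observe();t=o['tcp_pos'];print(t,o['clock'],o['wrist_force'])
X,ok=cloud(p)
m=ok&(abs((X-t)@u)<.025)&(abs((X-t)@v)<.035)&(X[...,2]>.04)&(X[...,2]<.2)
vv,uu=np.where(m)
b=((X-t)@v)[m];z=X[...,2][m]
for s,n in ((b>0,'near'),(b<0,'far')):
    print(n,s.sum(),np.sort(z[s])[:12],vv[s].max())
cv2.imwrite('pics/s3.png',cv2.resize(cv2.cvtColor(p['frame'],cv2.COLOR_RGB2BGR)[130:250,230:360],None,fx=5,fy=5))
```

```text
[ 0.5531 -0.1352  0.0385] 5.25 [-0.5713  0.5325 -0.2915]
near 416 [0.0678 0.0684 0.0684 0.0694 0.0704 0.0706 0.0707 0.0712 0.0716 0.0721
 0.0722 0.0725] 193
far 496 [0.0678 0.0678 0.0679 0.0682 0.0682 0.0683 0.0687 0.0692 0.0698 0.0701
 0.0702 0.0704] 187
```

View pics/s3.png

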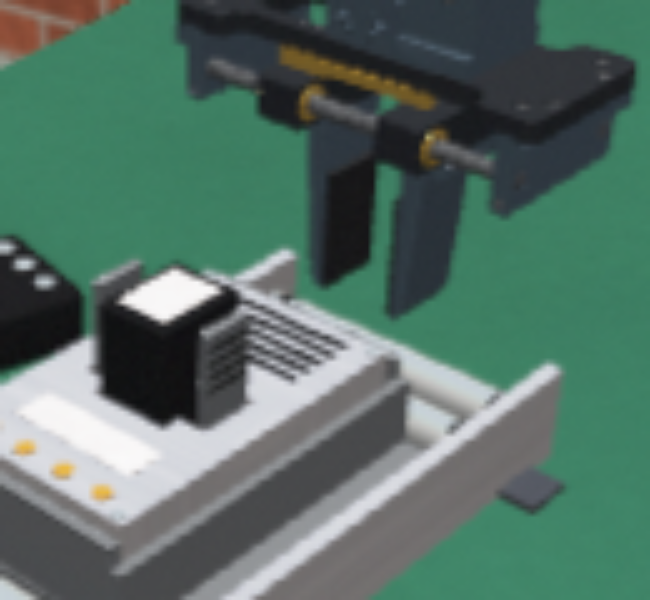

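Request:
{"method": "move_arm", "body": {
  "motion": [
    [[0, 0, -0.6, 0, 0, 0], [0, 0, -1.2, 0, 0, 0], [0, 0, -1.7, 0, 0, 0], [0, 0, -1.7, 0, 0, 0], [0.1, 0.8, -1.7, 0, 0, 0]]
  ]
}}

```text
clock: 5.67
tcp_pos: [0.5539, -0.1278, 0.021]
orientation: [-1.569, 0.096, -0.095]
wrist_force: [-0.4, 0.3, -0.4]
grip_width: 0.0317
```

Request:
{"method": "move_arm", "body": {
  "motion": [
    [[0.1, 0.8, 0, 0, 0, 0], [0.2, 1.4, 0, 0, 0, 0], [0.25, 2, 0, 0, 0, 0], [0.3, 2.4, 0, 0, 0, 0], [0.35, 2.8, 0, 0, 0, 0]]
  ]
}}

```text
clock: 6.08
tcp_pos: [0.5578, -0.0986, 0.0217]
orientation: [-1.569, 0.094, -0.095]
wrist_force: [-0.3, -2.2, 0.6]
grip_width: 0.0318
```

Request:
{"method": "move_arm", "body": {
  "motion": [
    [[0.06, 0.5, 0, 0, 0, 0], [0.13, 1.1, 0, 0, 0, 0], [0.22, 1.8, 0, 0, 0, 0], [0.32, 2.6, 0, 0, 0, 0], [0.42, 3.4, 0, 0, 0, 0]]
  ]
}}

```text
clock: 6.5
tcp_pos: [0.562, -0.0645, 0.0215]
orientation: [-1.569, 0.095, -0.095]
wrist_force: [0.2, -1.9, 1.6]
grip_width: 0.0323
```

```bash
cat > chk.py <<'E'
from h import *
import sys
p=get_image('side');o=observe();t=o['tcp_pos'];print(t,o['clock'],o['wrist_force'],o['grip_width'],turn(o)[1])
X,ok=cloud(p)
save(p,sys.argv[1])
q=get_image('top');save(q,sys.argv[1]+'t')
for P,n in ((p,'side'),(q,'top')):
    r=regions_of(P,'cassette');C,k=cloud(P)
    if r:
        m=r[0]['pixels']&k;Q=C[m];z=np.percentile(Q[:,2],85);Q=Q[abs(Q[:,2]-z)<.006]
        c,s,a=cv2.minAreaRect(Q[:,:2].astype(np.float32));print(n,r[0]['confidence'],'cassette top z',z,'rect',np.array(c),np.array(s),a,'med',np.median(Q,0))
E
python3 chk.py p1
```

```text
[ 0.562  -0.0632  0.0215] 6.55 [-0.8593  2.338   0.2836] 0.032030061544636494 [-0.0004 -0.     -0.0016]
side 0.91 cassette top z 0.12282520369347771 rect [0.5742 0.0397] [0.0426 0.0612] 82.57003784179688 med [0.5704 0.0423 0.1224]
top 0.69 cassette top z 0.12461737947718549 rect [0.5753 0.0416] [0.0439 0.0595] 82.8085708618164 med [0.5758 0.041  0.1236]
```

View pics/p1.png

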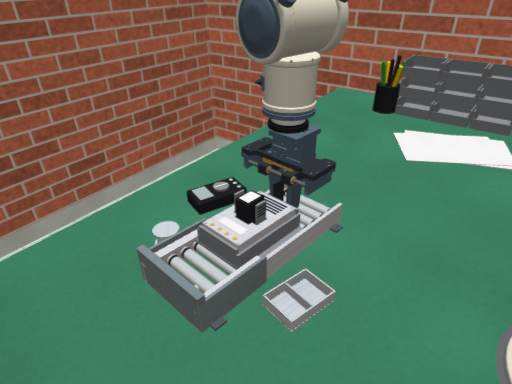

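Request:
{"method": "move_arm", "body": {
  "motion": [
    [[0.06, 0.5, 0, 0, 0, 0], [0.15, 1.2, 0, 0, 0, 0], [0.25, 2, 0, 0, 0, 0], [0.35, 2.8, 0, 0, 0, 0], [0.44, 3.6, 0, 0, 0, 0]]
  ]
}}

```text
clock: 7.12
tcp_pos: [0.5664, -0.0283, 0.0215]
orientation: [-1.569, 0.095, -0.095]
wrist_force: [0.8, -2.2, -0.2]
grip_width: 0.0318
```

Request:
{"method": "move_arm", "body": {
  "motion": [
    [[0.1, 0.8, 0, 0, 0, 0], [0.19, 1.6, 0, 0, 0, 0], [0.28, 2.3, 0, 0, 0, 0], [0.35, 2.9, 0, 0, 0, 0], [0.41, 3.4, 0, 0, 0, 0]]
  ]
}}

```text
clock: 7.53
tcp_pos: [0.5704, 0.0056, 0.0216]
orientation: [-1.569, 0.095, -0.095]
wrist_force: [0.6, -1.0, 0.6]
grip_width: 0.0317
```

Request:
{"method": "move_arm", "body": {
  "motion": [
    [[0.04, 0.3, 0, 0, 0, 0], [0.07, 0.6, 0, 0, 0, 0], [0.11, 0.9, 0, 0, 0, 0], [0.14, 1.1, 0, 0, 0, 0], [0.16, 1.3, 0, 0, 0, 0]]
  ]
}}

```text
clock: 7.95
tcp_pos: [0.5719, 0.0179, 0.0215]
orientation: [-1.569, 0.095, -0.095]
wrist_force: [-1.0, -1.6, 1.3]
grip_width: 0.0315
```

```bash
python3 chk.py p2
```

```text
[0.5719 0.0182 0.0215] 8.0 [-0.5902  0.538  -0.3287] 0.03188243834245926 [-0.0002 -0.0001 -0.0011]
side 0.8 cassette top z 0.12303070182839793 rect [0.5834 0.1221] [0.0414 0.0586] 81.16020202636719 med [0.5787 0.125  0.1226]
```

View pics/p2.png

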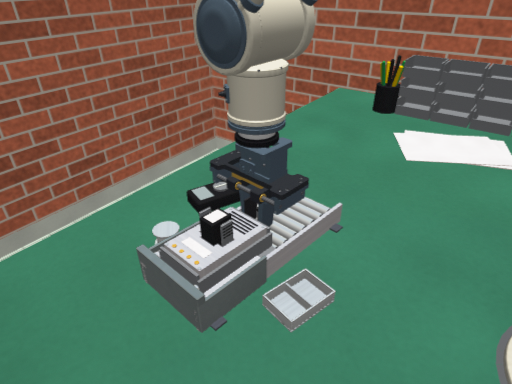

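View pics/p2t.png

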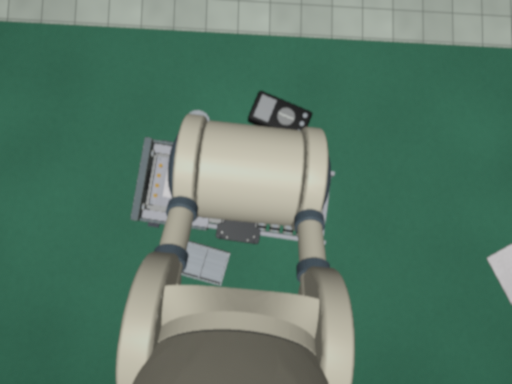

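Request:
{"method": "move_arm", "body": {
  "motion": [
    [[0.02, 0.15, 0, 0, 0, 0], [0.04, 0.3, 0, 0, 0, 0], [0.05, 0.4, 0, 0, 0, 0], [0.06, 0.5, 0, 0, 0, 0], [0.06, 0.5, 0, 0, 0, 0]]
  ]
}}

```text
clock: 8.57
tcp_pos: [0.5726, 0.023, 0.0215]
orientation: [-1.569, 0.095, -0.095]
wrist_force: [0.5, -1.0, 0.3]
grip_width: 0.032
```

Request:
{"method": "move_arm", "body": {
  "motion": [
    [[0.01, 0.05, 0, 0, 0, 0], [0.01, 0.1, 0, 0, 0, 0], [0.02, 0.15, 0, 0, 0, 0], [0.02, 0.2, 0, 0, 0, 0], [0.02, 0.2, 0, 0, 0, 0]]
  ]
}}

```text
clock: 8.98
tcp_pos: [0.5728, 0.0248, 0.0215]
orientation: [-1.569, 0.095, -0.095]
wrist_force: [-0.4, -0.2, -0.4]
grip_width: 0.0319
```

Request:
{"method": "move_arm", "body": {
  "motion": [
    [[0.01, 0.1, 0, 0, 0, 0], [0.02, 0.2, 0, 0, 0, 0], [0.04, 0.3, 0, 0, 0, 0], [0.04, 0.3, 0, 0, 0, 0], [0.04, 0.3, 0, 0, 0, 0]]
  ]
}}

```text
clock: 9.4
tcp_pos: [0.5732, 0.0279, 0.0215]
orientation: [-1.569, 0.095, -0.095]
wrist_force: [0.8, -0.1, 0.4]
grip_width: 0.0322
```

Request:
{"method": "move_arm", "body": {
  "motion": [
    [[0.01, 0.1, 0, 0, 0, 0], [0.02, 0.2, 0, 0, 0, 0], [0.02, 0.2, 0, 0, 0, 0], [0.02, 0.2, 0, 0, 0, 0], [0.02, 0.2, 0, 0, 0, 0]]
  ]
}}

```text
clock: 9.82
tcp_pos: [0.5733, 0.0291, 0.0215]
orientation: [-1.57, 0.095, -0.095]
wrist_force: [-0.3, -7.2, 1.2]
grip_width: 0.0321
```

```bash
python3 chk.py p3
```

```text
[0.5733 0.0291 0.0215] 9.8667 [-0.7638 -7.844   1.6638] 0.032010818629871075 [ 0.0008 -0.0002 -0.0012]
side 0.82 cassette top z 0.1230809192648666 rect [0.5849 0.1321] [0.0443 0.0597] 83.05673217773438 med [0.5816 0.1345 0.1226]
```

Request:
{"method": "move_arm", "body": {
  "motion": [
    [[0.01, 0.1, 0, 0, 0, 0], [0.02, 0.15, 0, 0, 0, 0], [0.02, 0.15, 0, 0, 0, 0], [0.02, 0.15, 0, 0, 0, 0], [0.02, 0.15, 0, 0, 0, 0]]
  ]
}}

```text
clock: 10.43
tcp_pos: [0.5733, 0.0292, 0.0216]
orientation: [-1.571, 0.095, -0.095]
wrist_force: [-2.3, -22.4, 1.9]
grip_width: 0.0319
```

Run:
```python
from h import *
p=get_image('side')
cv2.imwrite('pics/p3z.png',cv2.resize(cv2.cvtColor(p['frame'],cv2.COLOR_RGB2BGR)[190:325,130:290],None,fx=4.5,fy=4.5,interpolation=cv2.INTER_CUBIC))
print(observe()['wrist_force'])
```

```text
[ -2.4197 -22.0838   1.5082]
```

View pics/p3z.png

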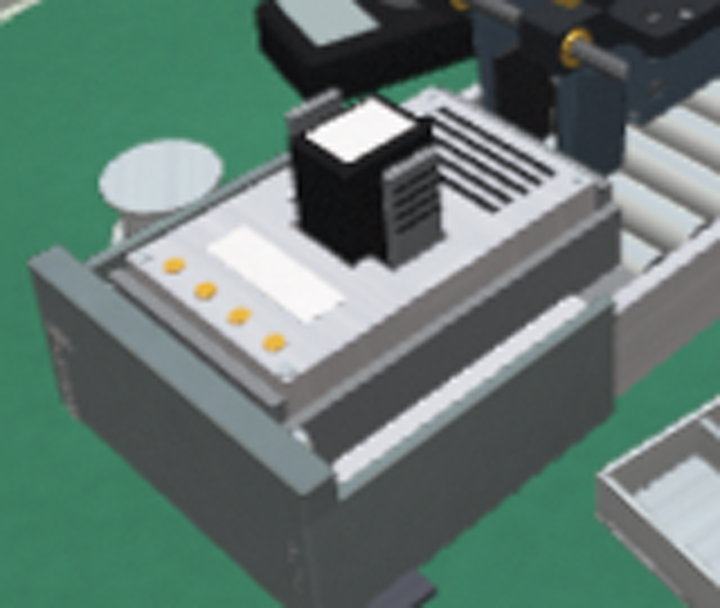

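Request:
{"method": "move_arm", "body": {
  "motion": [
    [[-0.05, -0.4, 0, 0, 0, 0], [-0.15, -1.2, 0, 0, 0, 0], [-0.25, -2, 0, 0, 0, 0], [-0.3, -2.4, 2, 0, 0, 0], [-0.3, -2.4, 5, 0, 0, 0]]
  ]
}}

```text
clock: 10.9
tcp_pos: [0.5685, 0.0062, 0.0699]
orientation: [-1.569, 0.1, -0.092]
wrist_force: [0.5, -0.5, 0.1]
grip_width: 0.0317
```

Request:
{"method": "move_arm", "body": {
  "motion": [
    [[0, 0, 3, 0, 0, 0], [0, 0, 6, 0, 0, 0], [0, 0, 8, 0, 0, 0], [0, -1, 8, 0, 0, 0], [0, -2, 8, 0, 0, 0]]
  ],
  "jaw": 1
}}

```text
clock: 11.32
tcp_pos: [0.5711, -0.0134, 0.1525]
orientation: [-1.569, 0.093, -0.096]
wrist_force: [0.1, -0.2, -0.4]
grip_width: 0.0622
```

```bash
python3 chk.py p4
```

```text
[ 0.5704 -0.0152  0.1513] 11.3667 [-0.0547 -2.2019 -0.8077] 0.06650860851910027 [ 0.0007  0.0002 -0.0009]
side 0.97 cassette top z 0.12307889719757256 rect [0.5849 0.1322] [0.0439 0.061 ] 82.33806610107422 med [0.5819 0.1346 0.1227]
top 0.63 cassette top z 0.12510655389266084 rect [0.5789 0.1424] [0.049  0.0248] 13.95534896850586 med [0.5825 0.1411 0.1239]
```

View pics/p4.png

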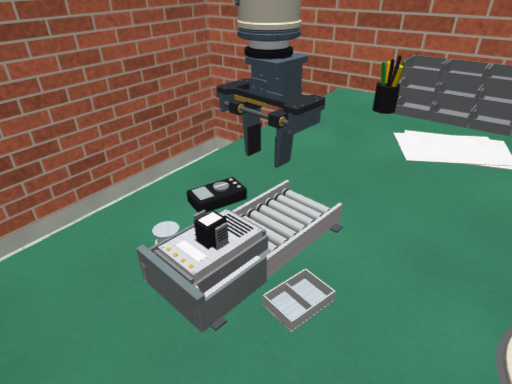

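View pics/p4t.png

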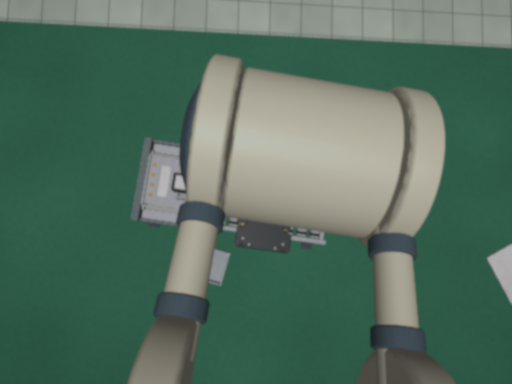

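Request:
{"method": "move_arm", "body": {
  "motion": [
    [[0.3, 2.9, 0, 0, 0, 0], [0.6, 5.8, 0, 0, 0, 0], [0.9, 8.7, 0, 0, 0, 0], [1.2, 11.6, 0, 0, 0, 0], [1.5, 14.6, 0, 0, 0, 0]]
  ]
}}

```text
clock: 11.93
tcp_pos: [0.5849, 0.1347, 0.1505]
orientation: [-1.569, 0.097, -0.094]
wrist_force: [1.5, -0.2, 0.1]
grip_width: 0.0913
```

Request:
{"method": "move_arm", "body": {
  "motion": [
    [[0, 0, -1, 0, 0, 0], [0, 0, -2, 0, 0, 0], [0, 0, -2.5, 0, 0, 0], [0, 0, -2.5, 0, 0, 0], [0, 0, -2.5, 0, 0, 0]]
  ]
}}

```text
clock: 12.35
tcp_pos: [0.5851, 0.1323, 0.1259]
orientation: [-1.569, 0.097, -0.095]
wrist_force: [0.6, 0.3, 0.5]
grip_width: 0.0916
```

```bash
cat > fing.py <<'E'
from h import *
import sys
p=get_image('side');o=observe();t=o['tcp_pos'];print(t,o['clock'],o['wrist_force'],o['grip_width'],turn(o)[1])
X,ok=cloud(p);w=o['grip_width']/2
d=X-t
m=ok&(abs(d@u)<.022)&(X[...,2]>t[2]+.01)&(X[...,2]<t[2]+.09)
b=d@v
for n,s in (('near',m&(b>w-.004)&(b<w+.02)),('far',m&(b<-w+.004)&(b>-w-.02))):
    P=X[s];vv,uu=np.where(s)
    print(n,s.sum(),'z low',np.sort(P[:,2])[[3,8,15]],'v 5..95',np.percentile(b[s],[2,10,50,90,98]),'u',np.percentile((d@u)[s],[2,50,98]),'rows',vv.max())
e=np.array([.5849,.1322,0])
print('cassette(side) rel tcp: along,across',(e-t)@u,(e-t)@v)
save(p,sys.argv[1])
x=int(sys.argv[2]) if len(sys.argv)>2 else 150;y=int(sys.argv[3]) if len(sys.argv)>3 else 140
cv2.imwrite('pics/'+sys.argv[1]+'z.png',cv2.resize(cv2.cvtColor(p['frame'],cv2.COLOR_RGB2BGR)[y:y+140,x:x+140],None,fx=4,fy=4,interpolation=cv2.INTER_CUBIC))
E
python3 fing.py f1
```

```text
[0.5855 0.1324 0.1264] 12.4 [-0.6903 -0.5238  0.3869] 0.09140694963910179 [ 0.0001 -0.0005 -0.    ]
near 685 z low [0.156  0.1567 0.1581] v 5..95 [0.0478 0.0522 0.057  0.0592 0.0601] u [-0.0154  0.0056  0.0184] rows 220
far 658 z low [0.1556 0.1559 0.1566] v 5..95 [-0.0544 -0.0499 -0.0456 -0.0445 -0.0436] u [-0.0147  0.0057  0.0185] rows 196
cassette(side) rel tcp: along,across -0.00023841113465982404 0.0005948289790749929
```

View pics/f1z.png

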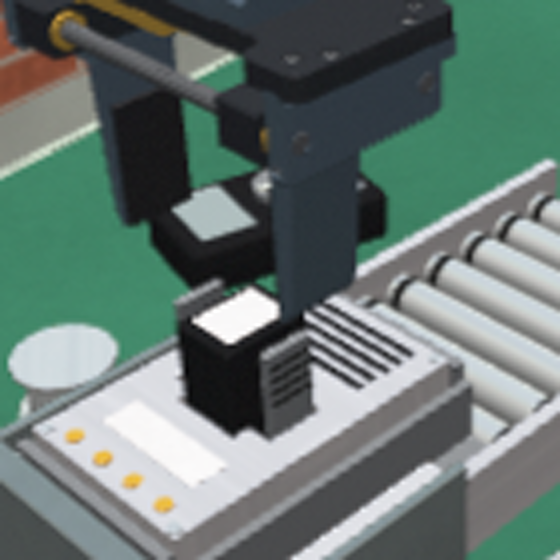

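Request:
{"method": "move_arm", "body": {
  "motion": [
    [[0, 0, -1.6, 0, 0, 0], [0, 0, -3.2, 0, 0, 0], [0, 0, -4.8, 0, 0, 0], [0, 0, -5.8, 0, 0, 0], [0, 0, -5.8, 0, 0, 0]]
  ]
}}

```text
clock: 12.82
tcp_pos: [0.5846, 0.1326, 0.067]
orientation: [-1.569, 0.098, -0.094]
wrist_force: [-0.2, 0.9, 0.3]
grip_width: 0.0909
```

```bash
python3 fing.py f2
```

```text
[0.5852 0.1328 0.0682] 12.8667 [0.6909 0.0361 0.1677] 0.090917294136995 [ 0.0001 -0.0013 -0.0006]
near 632 z low [0.0786 0.0794 0.0798] v 5..95 [0.0429 0.0466 0.0566 0.0592 0.06  ] u [-0.0167  0.0047  0.0187] rows 258
far 523 z low [0.0814 0.0817 0.0821] v 5..95 [-0.0545 -0.0497 -0.0454 -0.0441 -0.0434] u [-0.0145  0.0083  0.0187] rows 233
cassette(side) rel tcp: along,across -0.0006564924411521448 0.0002437064277683792
```

View pics/f2z.png

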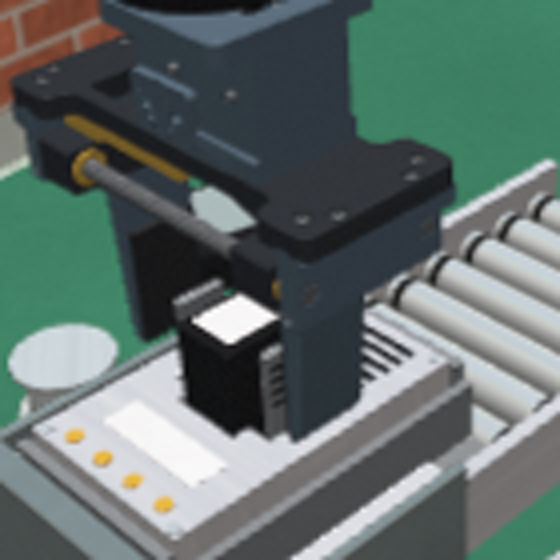

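Request:
{"method": "move_arm", "body": {
  "motion": [
    [[0, 0, -0.3, 0, 0, 0], [0, 0, -0.6, 0, 0, 0], [0, 0, -0.8, 0, 0, 0], [0, 0, -0.8, 0, 0, 0], [0, 0, -0.8, 0, 0, 0]]
  ]
}}

```text
clock: 13.28
tcp_pos: [0.5856, 0.1333, 0.0607]
orientation: [-1.569, 0.095, -0.095]
wrist_force: [-0.1, -0.6, -0.2]
grip_width: 0.091
```

```bash
python3 fing.py f3
```

```text
[0.5857 0.1333 0.0607] 13.3333 [-0.6099 -0.9232  0.1886] 0.09073304190885492 [-0.      0.0003 -0.0012]
near 656 z low [0.0709 0.0714 0.0723] v 5..95 [0.045  0.0471 0.056  0.0586 0.0595] u [-0.0174  0.0047  0.019 ] rows 262
far 492 z low [0.0815 0.082  0.0823] v 5..95 [-0.0553 -0.0501 -0.0459 -0.0444 -0.0436] u [-0.0138  0.0092  0.0188] rows 234
cassette(side) rel tcp: along,across -0.0011890152474991864 0.0006507509640607122
```

View pics/f3z.png

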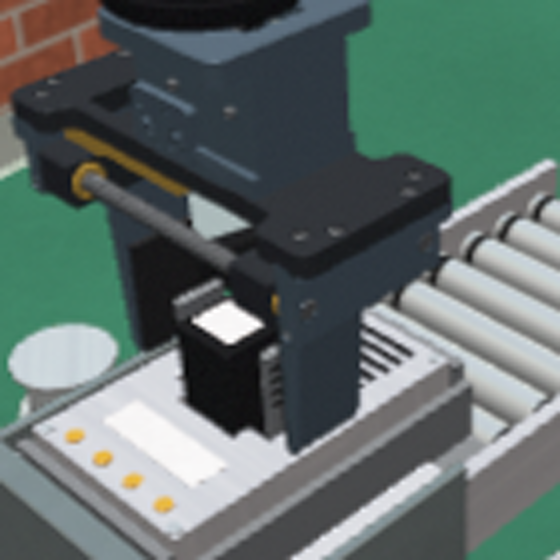

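Request:
{"method": "move_arm", "body": {
  "motion": [
    [[0, 0, 0, 0, 0, 0], [0, 0, 0, 0, 0, 0], [0, 0, 0, 0, 0, 0], [0, 0, 0, 0, 0, 0], [0, 0, 0, 0, 0, 0]]
  ],
  "jaw": 0,
  "newtons": 22
}}

```text
clock: 13.75
tcp_pos: [0.5856, 0.1332, 0.0606]
orientation: [-1.569, 0.095, -0.095]
wrist_force: [2.8, 0.5, 1.5]
grip_width: 0.0609
```

Request:
{"method": "move_arm", "body": {
  "motion": [
    [[0, 0, 0, 0, 0, 0], [0, 0, 0, 0, 0, 0], [0, 0, 0, 0, 0, 0], [0, 0, 0, 0, 0, 0], [0, 0, 0, 0, 0, 0]]
  ]
}}

```text
clock: 14.17
tcp_pos: [0.5856, 0.1333, 0.0606]
orientation: [-1.569, 0.095, -0.095]
wrist_force: [0.6, -0.0, 3.3]
grip_width: 0.0462
```

```bash
python3 fing.py f4
```

```text
[0.5856 0.1332 0.0606] 14.2167 [-0.0635 -0.015   2.3393] 0.0464375059623499 [-0.      0.     -0.0011]
near 628 z low [0.0751 0.0764 0.0773] v 5..95 [0.0219 0.0244 0.0337 0.0375 0.0422] u [-0.019   0.0078  0.0202] rows 256
far 309 z low [0.0809 0.0813 0.0818] v 5..95 [-0.0391 -0.0329 -0.0247 -0.0221 -0.0205] u [-0.001   0.0162  0.0206] rows 239
cassette(side) rel tcp: along,across -0.0011166929645931587 0.0005512868505365232
```

View pics/f4z.png

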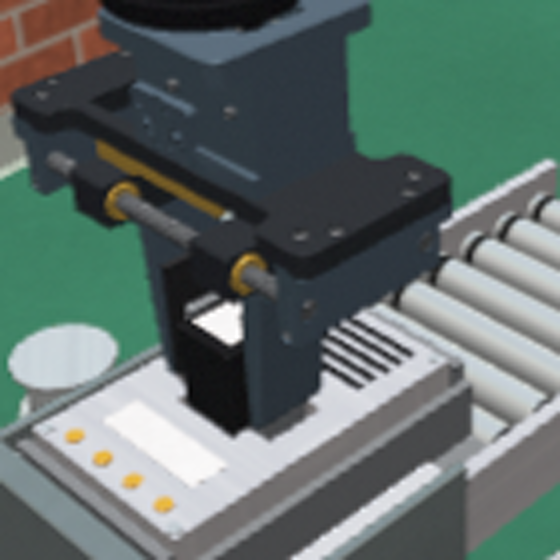

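Request:
{"method": "move_arm", "body": {
  "motion": [
    [[0, 0, 0.2, 0, 0, 0], [0, 0, 0.5, 0, 0, 0], [0, 0, 0.9, 0, 0, 0], [0, 0, 1.3, 0, 0, 0], [0, 0, 1.6, 0, 0, 0]]
  ],
  "newtons": 25
}}

```text
clock: 14.63
tcp_pos: [0.5857, 0.1333, 0.0771]
orientation: [-1.569, 0.095, -0.095]
wrist_force: [0.8, -0.9, -1.5]
grip_width: 0.0462
```

```bash
python3 fing.py f5
```

```text
[0.586  0.1333 0.0776] 14.6833 [-0.5316  0.7949 -2.1955] 0.04634014963280557 [-0.0001  0.0011 -0.0012]
near 559 z low [0.0883 0.0889 0.0899] v 5..95 [0.0233 0.0245 0.0333 0.0359 0.0369] u [-0.0152  0.0076  0.0185] rows 246
far 282 z low [0.1092 0.1126 0.1153] v 5..95 [-0.0329 -0.0301 -0.024  -0.0217 -0.0206] u [-0.0036  0.0156  0.0187] rows 225
cassette(side) rel tcp: along,across -0.0012340501446056799 0.0009581398823969702
```

View pics/f5z.png

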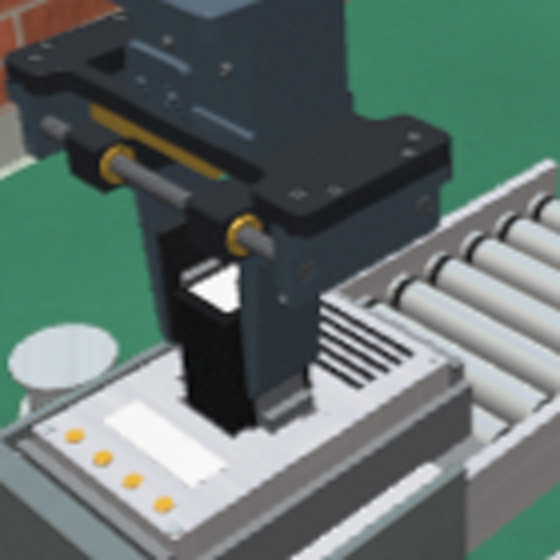

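Request:
{"method": "move_arm", "body": {
  "motion": [
    [[0, 0, 0.7, 0, 0, 0], [0, 0, 1.5, 0, 0, 0], [0, 0, 2.5, 0, 0, 0], [0, 0, 3.5, 0, 0, 0], [0, 0, 4.5, 0, 0, 0]]
  ]
}}

```text
clock: 15.1
tcp_pos: [0.5857, 0.1333, 0.1229]
orientation: [-1.569, 0.095, -0.095]
wrist_force: [-0.5, 0.5, -0.5]
grip_width: 0.046
```

Request:
{"method": "move_arm", "body": {
  "motion": [
    [[0, 0, 1.5, 0, 0, 0], [0, 0, 3, 0, 0, 0], [0, 0, 4.3, 0, 0, 0], [0, 0, 5.3, 0, 0, 0], [0, 0, 6, 0, 0, 0]]
  ]
}}

```text
clock: 15.52
tcp_pos: [0.586, 0.1333, 0.1833]
orientation: [-1.568, 0.094, -0.096]
wrist_force: [1.3, -0.2, -1.7]
grip_width: 0.046
```

Request:
{"method": "move_arm", "body": {
  "motion": [
    [[0, 0, 0, 0, 0, 0], [0, 0, 0, 0, 0, 0], [0, 0, 0, 0, 0, 0], [0, 0, 0, 0, 0, 0], [0, 0, 0, 0, 0, 0]]
  ]
}}

```text
clock: 15.93
tcp_pos: [0.5852, 0.1332, 0.1808]
orientation: [-1.569, 0.096, -0.094]
wrist_force: [-0.5, 0.1, -2.3]
grip_width: 0.0463
```

```bash
python3 fing.py f6 130 110
python3 - <<'E'
from h import *
p=get_image('side');X,ok=cloud(p)
for q in ('cassette','tote'):
    r=regions_of(p,q)
    if r:
        P=X[r[0]['pixels']&ok];print(q,r[0]['confidence'],np.percentile(P[:,2],[1,3,5,50,90,95,98]),np.median(P,0))
        m=r[0]['pixels'];im=p['frame'].copy();im[m]=(im[m]//2+np.array([127,0,0])).astype(np.uint8)
        cv2.imwrite(f'pics/m_{q}.png',cv2.resize(im[110:260,120:280,::-1],None,fx=4,fy=4))
E
```

```text
[0.5853 0.1332 0.181 ] 15.9833 [ 0.156  -0.2374 -1.9205] 0.04650394945436773 [ 0.0001 -0.0009 -0.0012]
near 904 z low [0.1914 0.1918 0.1925] v 5..95 [0.023  0.0244 0.0335 0.0361 0.0371] u [-0.0155  0.0048  0.0182] rows 193
far 488 z low [0.2125 0.2141 0.2169] v 5..95 [-0.0329 -0.0294 -0.0235 -0.0221 -0.0206] u [-0.0134  0.0119  0.0185] rows 171
cassette(side) rel tcp: along,across -0.0010649463364078354 0.0002653952462334618
cassette 0.77 [0.1831 0.185  0.1868 0.2113 0.2432 0.2437 0.244 ] [0.5769 0.1512 0.2113]
tote 0.8 [0.0378 0.0431 0.0463 0.0809 0.083  0.0833 0.0837] [0.5631 0.1409 0.0809]
```

View pics/f6.png

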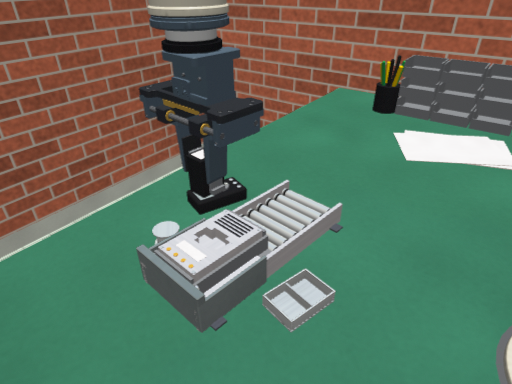

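View pics/m_cassette.png

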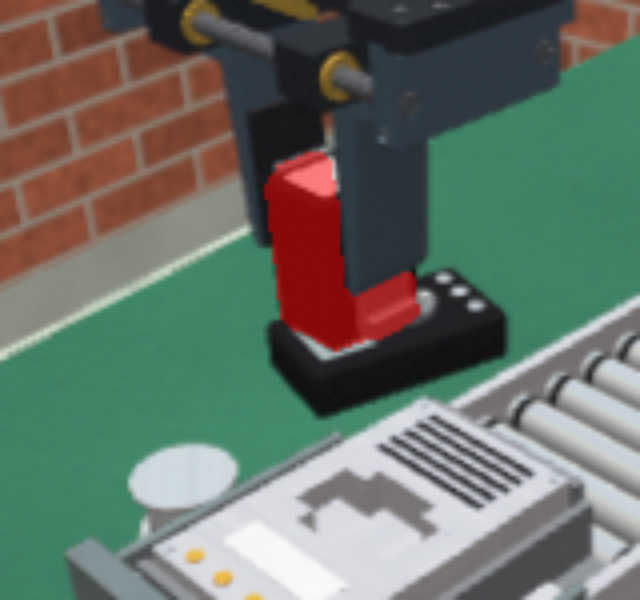

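Run:
```python
import cv2,numpy as np
a=cv2.imread('pics/p4.png');b=cv2.imread('pics/f6.png')
d=cv2.absdiff(a,b).max(2)
for n,(r0,r1,c0,c1) in dict(front=(240,300,150,210),stop=(250,320,135,215),spool=(220,245,150,182),tray=(265,330,260,340),rear=(222,260,240,270)).items():
    print(n,d[r0:r1,c0:c1].mean(),np.percentile(d[r0:r1,c0:c1],99))
x=np.float32(cv2.cvtColor(a,6)[235:280,150:200]);y=np.float32(cv2.cvtColor(b,6)[235:280,150:200])
print(cv2.phaseCorrelate(x,y))
from h import *
o=observe();print(o['clock'],o['qvel'],o['wrist_force'],o['tcp_pos'])
for c in ('side','top'):
    p=get_image(c)
    for q,z in (('meter',0),('spool',0),('screw_tray',0)):
        r=mark_of(p,q);print(c,q,[(round(k['confidence'],2),onz(p,k['centre'],z)[:2]) for k in r[:1]])
```

```text
front 5.716111111111111 205.0
stop 1.4357142857142857 3.0
spool 1.78 3.0
tray 1.5788461538461538 3.0
rear 1.6114035087719298 4.0
((-0.24623453198835676, 0.354833160926848), 0.8669058587816026)
16.1333 [-0.0017 -0.004  -0.0028 -0.0005 -0.0012  0.0011] [ 0.1292  0.1182 -1.8516] [0.5855 0.1332 0.1813]
side meter [(0.78, array([ 0.7537, -0.0618]))]
side spool [(0.58, array([0.7204, 0.1185]))]
side screw_tray [(0.72, array([0.4242, 0.1031]))]
top meter [(0.67, array([ 0.7477, -0.0566]))]
top spool []
top screw_tray [(0.64, array([0.4225, 0.0987]))]
```

Run:
```python
import cv2,numpy as np
a=cv2.imread('pics/p3.png',0);b=cv2.imread('pics/f6.png',0);c=cv2.imread('pics/p4.png',0)
for n,(r0,r1,c0,c1) in dict(frontL=(246,285,150,190),frontR=(265,300,185,215)).items():
    for k,x in (('p3',a),('p4',c)):
        d=cv2.absdiff(x,b)[r0:r1,c0:c1];print(n,k,d.mean(),np.percentile(d,99),cv2.phaseCorrelate(np.float32(x[r0:r1,c0:c1]),np.float32(b[r0:r1,c0:c1])))
im=cv2.imread('pics/f6.png')[190:325,130:290];cv2.imwrite('pics/f6s.png',cv2.resize(im,None,fx=4.5,fy=4.5,interpolation=cv2.INTER_CUBIC))
```

```text
frontL p3 2.023076923076923 4.0 ((0.03900478644360916, -0.034933880322803645), 0.9994803499430418)
frontL p4 1.162820512820513 3.0 ((0.04489239212916374, 0.01285977161275298), 1.0095499174110592)
frontR p3 1.9847619047619047 4.0 ((0.001954459352505822, -0.06987904020543212), 0.9819953537649578)
frontR p4 1.1 3.0 ((0.020451377745372312, 0.02763835150523164), 0.9998112012942632)
```

View pics/f6s.png

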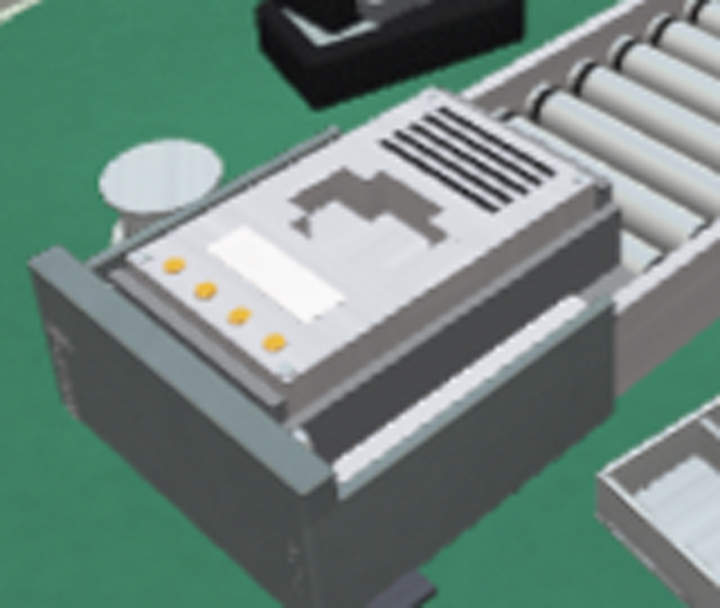

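The side view shows the tote unmoved against the stop. The well is empty and the cassette hangs upright in the fingers. I'm handing the job in.

```bash
python3 -c "
from plant import *
print(finish_job()); o=observe(); print(o['clock'],o['grip_width'],o['tcp_pos'])"
```

```text
the job is handed in; nothing more can be done
None
the job is handed in; nothing more can be done
```

I pushed the tote home against the end stop, then pinched both catches and lifted the cassette straight up. I handed the job in at about 16.2 s of the 48 s, with the cassette still held in the fingers.

**Last checks**
- **Tote home:** the last push was blocked by the stop at about 22 N, with no further movement. In the side pictures the tote shows less than 0.1 pixel of shift from that contact until after the lift.
- **Grip:** the fingers stand 46 mm apart. That is slightly under the 48 mm expected with both catches fully in, probably because the pads give a little. The wrist carries about 2 N, the cassette's weight, and the arm is still.
- **Height:** the cassette's underside is 99 mm above the chassis top by arm travel, and 100.5 mm by the side camera.
- **Bystanders:** the screw tray and spool areas of the side picture are unchanged. The networks put the meter, spool and tray within about 8 mm of where they first found them, which is about their own scatter. The top camera could not see the spool at the end because the arm hid it.

**Disagreement:** the pictures showed the fingertips about 37 mm higher than the reported arm position and the given finger length imply. Sideways the two agreed. I lowered the arm in small steps while watching the force, and it passed the stated roller height without contact. I then set all heights from the pictures.

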